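# Dial open the bedside medicine lockbox

## Task

Unlock the grey medicine box by its crank dial, reading the marks as clock hours: turn clockwise until the handle comes to 4 o'clock for the second time, then anticlockwise until it comes to 9 o'clock for the second time, then clockwise straight to 1 o'clock, pausing about half a second at each of these three stops and not running past them. Leave the dial at 1 o'clock, only then pull the drawer all the way out, and let go. Do not shift the mug, the remote control or the spectacle case.

Things in the scene. Friction and masses are not known exactly. Their poses are not given: they have to be found in the camera images.
- lockbox: Grey steel box fixed to the table, 200 mm wide (y), front (-x) turned to the robot's right (world -y, give or take 17 deg). Origin: underside, mid width; z up. Upright front wall with drawer at x -80 mm, 70 mm high; above it a face slopes 35 deg from horizontal, from (x -80, z 70) up to (x 31, z 147), then a flat top to x 66. The slope carries the dial; its outward normal in the box frame is (-sin 35, 0, cos 35).
- dial_center (a point): Centre of the front face of the dial, on its axis. Dial: black disc of 110 mm, face 13 mm proud of the slope and parallel to it; a white line points to its handle. Round it 12 white hour marks, 62 mm from the axis, the widest at 12 o'clock: uphill, (cos 35, 0, sin 35) in the box frame. 3 o'clock is the box's -y (right for one facing the dial).
- handle_mid (a point): Point on the axis of the dial's crank handle, 27 mm above the dial's face: a steel roller square to the dial, 18 mm in diameter, 46 mm long (its end 47 mm above the dial's face), 41 mm from the dial's axis. It spins freely on its own axis, so it can be held and led round by a tool of fixed orientation that points along it.
- dial (a joint): Angle of the handle, rad, clockwise positive facing the dial, 0 at 12 o'clock, counting on over turns (an hour mark is 0.524). Starts between -1.75 and 1.3; the second coming to 4 o'clock is thus 8.378, then the second to 9 o'clock -1.571, then 1 o'clock 0.524. Friction about 1 N at the handle; stays where left; no detents, no stop within 14 rad either way.
- drawer_bar (a point): Middle of the drawer's handle: a round steel bar, 10 mm in diameter, 120 mm long along the box's y, its centre line 45 mm before the box's front wall when shut, 48 mm above the table; nothing stands above it. It moves with the drawer.
- drawer (a joint): How far the drawer is out, m: 0 shut, 0.07 at its end stop. Slides out along the box's -x against about 3 N of friction and stays where left. Nothing blocks it physically, but pulling it out over 15 mm while the dial is not at 1 o'clock is a fault.
- mug: Bystander: white mug 76 mm in diameter, 90 mm high, with a handle, standing beside the box. Origin: centre of its underside.
- remote: Bystander: grey remote control, 160 x 46 x 18 mm, long side along its x, lying beside the box. Origin: centre of its underside.
- spectacle_case: Bystander: black spectacle case, 60 x 160 x 36 mm, long side along its y, lying behind the box. Origin: centre of its underside.

How it is judged:
By the outcome, as a careful person would: the job done as asked, in the order asked, and still so for the second after the job is handed in, with the robot touching nothing.
It also fails if it takes over 67 s, if anything falls off the work surface, if the arm or the gripper's body presses on something with over 40 N, if the wrist force passes 120 N, or if a joint passes its speed limit or range.

## Robot

A 7-joint arm with a two-finger parallel gripper is mounted at the origin on the work surface. World frame = base frame: x ahead of the robot, y to its left, z up, the work surface at z = 0. Lengths are in m, angles in rad, forces in N, time in s.
With the tool pointing down it reaches from about 0.4 to 0.85 m from the base axis. Payload 4.5 kg.
Tool frame: the origin (TCP) lies at the very end of the fingers, on their centre line; the grasp point (between the pads) lies 19 mm behind it (r.grip_point_offset is the distance from the TCP to the grasp point, in m); z points along the fingers, y is the line along which they close (so a half turn about z gives the same grasp; the last joint's range is limited). The gripper opens to 88 mm and grips with 3 to 60 N. Pads are 18 mm wide; open, the fingers measure 123 mm over their backs; the gripper's body (75 mm by 187 mm) begins 45 mm behind the grasp point.
Start: joints at [1.289, 0.689, -0.195, 1.565, 0.157, 0.902, -0.215], TCP at [0.194, -0.594, 0.239] pointing down, gripper open.
Joint ranges: [-3.01, 3.01], [-0.46, 2.08], [-1.47, 1.51], [0.13, 2.56], [-1, 4.14], [0.04, 2.09], [-2.66, 2.66]. Speed limits (rad/s): [2.57, 2.57, 3.14, 3.14, 3.14, 3.14, 3.14].

## Interface

Orientations are given as a unit quaternion [x, y, z, w].
In Python, from plant import r gives the robot as it stands.
- The arm moves only by the tool carry_out, never from a script. Its argument "rows" is a list of rows, each a list of 3 entries, a list of its own where there are three numbers: the shift along the tool's x, y, z in cm, then the turn, a rotation vector about the tool's x, y, z in degrees, then the closure, from 0 (fully open) to 1 (shut). A call has 1 to 12 rows; each row is the pose to reach, as a shift and turn from the pose commanded when the call began, along the tool's axes at that moment; what a row does not reach only later rows make up. A row lasts 1/10 s, in which the tool goes at most 50 mm and 8.59 degrees, less where a joint would pass 70% of its speed; a pose out of reach is approached as far as the arm can. A call with a gripper value outside its range is refused whole. The fingers move at their own pace and stop on an object; "newtons" is the grip in N (left out, the last holds). Time passes only in rows, so rows that repeat a pose let the fingers close. It gives the time, the measured TCP pose, the force, the opening and the grip force at its end, in the units of the state.
- r.get_state(): the state, without advancing time (a new reading comes with each control period).
- r.snapshot(name): name is "scene" or "top" or "wrist"; returns a dict with "image" (384x512x3 uint8, red, green, blue), "fx", "fy", "cx", "cy" (pixels), "pose" (4x4, takes a point from camera to world coordinates). Camera axes: x right, y up, looking along -z (the intrinsics and any distortion apply to the point x, -y, -z); pixel columns grow to the right and rows downward; lengths in m; the calibration is good to about 2 mm. A picture is of the moment at which its call begins. There is no depth.
- r.finish_job(): hands the job in; it is judged then, once.
The state is a dict: "clock": time; "q": joint angles; "qd": joint speeds; "joint_torque": joint torques, N m; "tool_pos": TCP position; "eef_rot": TCP orientation; "contact_force": force on the tool from outside, world axes, zero at the start; "moment": the same for the moment, N m; "opening": opening from 0.0 (shut) to 1.0 (fully open); "finger_force": force on a finger pad.
Only numpy, scipy, OpenCV 4.12 (cv2) and the standard library are available. Lean on these libraries where they do the work, as an engineer would, in place of code of your own. Each camera call takes 0.05 s, during which the arm holds its last target. There are 200 camera calls.

## Working session

There is one attempt and no reset: what is moved stays moved. The work goes in short steps, Python scripts to look and compute and a tool call to move; the robot and the scene stay as the last step left them, time stands still between calls to the robot, and variables do not carry over. Pictures are saved under pics/ and viewed, at most 10 in all, crops included, and the job is handed in when it is done.

Besides the shell and the picture viewer there is one more tool, called after ">>>" as a command line: name --argument value ..., lists and objects as JSON in quotes. carry_out: Moves the arm, as the interface text tells. Its arguments: {"type":"object","properties":{"rows":{"type":"array"},"newtons":{"type":"number"}},"required":["rows"]}

```bash
ls; mkdir -p pics; python3 - <<'E'
from plant import r
import cv2,numpy as np
s=r.get_state();print({k:np.round(v,3).tolist() for k,v in s.items()})
ims=[]
for n in("scene","top"):
    d=r.snapshot(n);cv2.imwrite(f"pics/{n}0.png",d["image"][:,:,::-1]);print(n,{k:(np.round(v,4).tolist()) for k,v in d.items() if k!="image"})
    np.savez(f"{n}0.npz",**d)
E
```

```text
pics
{'clock': 0.0, 'q': [1.289, 0.69, -0.194, 1.566, 0.157, 0.903, -0.215], 'qd': [-0.0, 0.0, 0.0, -0.0, 0.001, 0.0, 0.001], 'joint_torque': [-0.001, -52.756, -1.267, -15.343, -0.053, 0.006, 0.0], 'tool_pos': [0.194, -0.594, 0.238], 'eef_rot': [0.988, 0.157, -0.0, -0.001], 'contact_force': [-0.128, 0.341, -0.407], 'moment': [0.021, 0.002, 0.023], 'finger_force': 0.0, 'opening': 0.997}
scene {'fx': 427.8938, 'fy': 427.8938, 'cx': 261.8864, 'cy': 191.889, 'pose': [[-0.833, -0.3502, 0.4284, 0.8896], [0.5531, -0.5082, 0.6601, 0.6226], [-0.0135, 0.7868, 0.617, 0.5829], [0.0, 0.0, 0.0, 1.0]]}
top {'fx': 358.7748, 'fy': 358.7748, 'cx': 256.684, 'cy': 190.4354, 'pose': [[-0.0091, 0.9905, -0.1375, 0.4618], [-0.9996, -0.0129, -0.027, 0.1046], [-0.0285, 0.1372, 0.9901, 0.7748], [0.0, 0.0, 0.0, 1.0]]}
```

```bash
python3 - <<'E'
import cv2,numpy as np
a=cv2.imread("pics/top0.png");print(a.shape)
E
```

```text
(384, 512, 3)
```

View pics/top0.png

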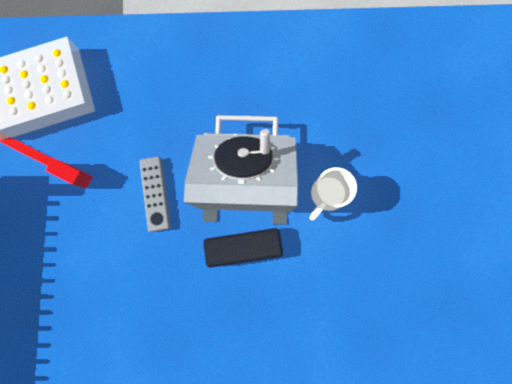

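View pics/scene0.png

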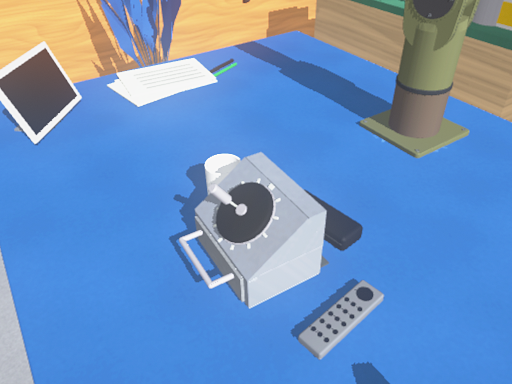

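The top view shows the box at about (242,165), its drawer bar at (247,118) and the handle at (265,142). The mug is at (335,190), the remote at (155,195) and the case at (243,248). In the scene view the bar is near (205,265) and the dial at (243,212). By the calibration, both views put the drawer front towards world +x, away from the robot. The text says -y, so I'll measure this carefully.

```bash
cat > h.py <<'E'
import cv2,numpy as np
from scipy.optimize import least_squares
def load(n):
    d=dict(np.load(n+".npz"));return d
def ray(d,p):
    p=np.atleast_2d(np.asarray(p,float));v=np.c_[(p[:,0]-d["cx"])/d["fx"],-(p[:,1]-d["cy"])/d["fy"],-np.ones(len(p))]
    return d["pose"][:3,3],v@d["pose"][:3,:3].T
def proj(d,P):
    c=(np.atleast_2d(P)-d["pose"][:3,3])@d["pose"][:3,:3]
    return np.c_[d["cx"]+d["fx"]*c[:,0]/-c[:,2],d["cy"]-d["fy"]*c[:,1]/-c[:,2]]
def tri(ds,ps):
    A=0;b=0
    for d,p in zip(ds,ps):
        o,v=ray(d,p);v=v[0]/np.linalg.norm(v[0]);M=np.eye(3)-np.outer(v,v);A=A+M;b=b+M@o
    return np.linalg.solve(A,b)
E
python3 - <<'E'
from h import *
from plant import r
print([x for x in dir(r) if x[0]!='_'])
out=[]
for n,(x,y) in(("scene0",(165,140)),("top0",(175,100))):
    d=load(n);im=d["image"]
    c=im[y:y+150,x:x+100] if 0 else im[y:y+170,x:x+130]
    out.append(cv2.resize(c,None,fx=3,fy=3,interpolation=cv2.INTER_CUBIC)[:,:,::-1])
    m=(im.max(2)<60).astype(np.uint8)
    k,l,s,ce=cv2.connectedComponentsWithStats(m)
    print(n,[(i,s[i].tolist(),ce[i].round(1).tolist()) for i in range(1,k) if s[i][4]>150])
cv2.imwrite("pics/crop.png",np.hstack(out))
E
```

```text
['Unreachable', 'finish_job', 'get_state', 'grip_point_offset', 'snapshot']
scene0 []
top0 [(1, [217, 137, 55, 40, 917], [246.9, 157.9])]
```

View pics/crop.png

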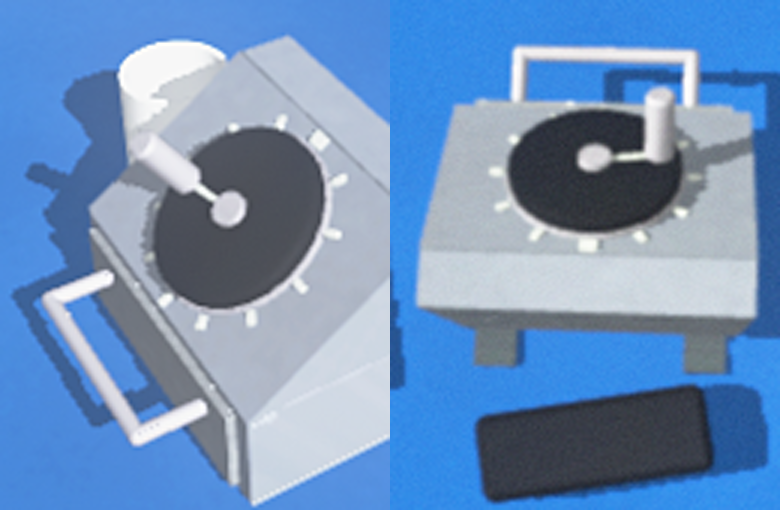

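The crops show the widest mark (12) at scene crop (320,140) and top crop (590,243). The handle lies on the far right side of the top view, near 9 o'clock. I'll fit the pose to the marks with known geometry, then cross-check with the bar ends.

```bash
cat >> h.py <<'E'
S35,C35=np.sin(np.radians(35)),np.cos(np.radians(35))
def frame(yaw):
    "columns: box x,y,z in world"
    return np.array([[np.cos(yaw),-np.sin(yaw),0],[np.sin(yaw),np.cos(yaw),0],[0,0,1]])
def dialpt(c,yaw,ang,rad,h):
    "c: dial_center (front face); h height above face"
    up=np.array([C35,0,S35]);ri=np.array([0,-1,0]);n=np.array([-S35,0,C35])
    ang=np.atleast_1d(ang)[:,None]
    return c+(rad*(np.cos(ang)*up+np.sin(ang)*ri)+h*n)@frame(yaw).T
E
cat > m.py <<'E'
from h import *
s,t=load("scene0"),load("top0")
ms={12:(320,140),1:(338,180),2:(333,234),3:(300,285),4:(252,318),5:(202,322),6:(165,300),7:(150,256),11:(281,120),10:(234,128)}
mt={12:(590,243),1:(537,235),2:(502,207),3:(495,171),4:(514,139),11:(642,235),10:(680,213),9:(694,177)}
fs=lambda p:np.array(p)/3+[165,140]-.33
ft=lambda p:(np.array(p)-[390,0])/3+[175,100]-.33
for k in(12,1,2,3,4,11,10):print(k,tri([s,t],[fs(ms[k]),ft(mt[k])]).round(4))
def res(x,w=1):
    o=[]
    for d,m,f in((s,ms,fs),(t,mt,ft)):
        a=np.radians(30)*np.array(list(m));o.append((proj(d,dialpt(x[:3],x[3],a,.062,-.013))-f(list(m.values()))).ravel())
    return np.concatenate(o)
f=least_squares(res,[.62,.15,.12,np.pi],loss="soft_l1");x=f.x
print("dial",x[:3].round(4),"yaw deg",np.degrees(x[3]).round(2),"rms px",np.sqrt(np.mean(res(x)**2)))
R=frame(x[3]);print("bar from box model",x[:3]-R@(np.array([-24.5-13*S35,0,108.5+13*C35])/1000)+R@[-.125,0,.048])
for n,d,m in(("s",s,(fs((50,302)),fs((137,437)))),("t",t,(ft((518,52)),ft((692,58))))):
    P=[]
    for p in m:
        o,v=ray(d,p);P.append(o+v[0]*(.048-o[2])/v[0][2])
    e=P[1]-P[0];print(n,"bar mid",np.mean(P,0).round(4),"len",np.linalg.norm(e).round(3),"dir deg",np.degrees(np.arctan2(e[1],e[0])).round(2))
print("hub",tri([s,t],[fs((229,208)),ft((594,157))]).round(4))
# handle tip: ends
tip=tri([s,t],[fs((147,150)),ft((659,97))]);print("tip",tip.round(4))
q=R.T@(tip-x[:3]);print("tip in dial: up,right,n",q@[C35,0,S35],-q[1],q@[-S35,0,C35],"angle",np.arctan2(-q[1],q@[C35,0,S35]))
E
python3 m.py
```

```text
12 [0.5657 0.15   0.1456]
1 [0.5732 0.1811 0.1407]
2 [0.593  0.2043 0.1284]
3 [0.6195 0.2117 0.1112]
4 [0.6447 0.2025 0.0934]
11 [0.571  0.1188 0.1428]
10 [0.5875 0.0951 0.1293]
dial [0.6238 0.1485 0.1213] yaw deg 177.81 rms px 0.506585861306428
bar from box model [0.71679494 0.14496526 0.05015667]
s bar mid [0.7159 0.1448 0.048 ] len 0.119 dir deg 87.4
t bar mid [0.7171 0.145  0.048 ] len 0.122 dir deg -93.14
hub [0.6245 0.1483 0.1226]
tip [0.6528 0.1079 0.1503]
tip in dial: up,right,n -0.008387644144106553 -0.03944236699402457 0.041214587969040706 angle -1.78033068751935
```

The pose is consistent. The dial centre is (0.624, 0.148, 0.121) and the bar is (0.717, 0.145, 0.048). The box yaw is about 177.6°, so the front really faces world +x. The handle is at about -1.75. Next I'll work out the hover pose along the handle axis.

```bash
cat >> h.py <<'E'
from scipy.spatial.transform import Rotation as Ro
DC=np.array([.6238,.1485,.1208]);YAW=np.radians(177.6)
def tool(tilt):
    "tool z tilted by tilt deg from straight down towards the box; tool y = box y"
    B=frame(YAW);t=np.radians(tilt);z=B@[np.sin(t),0,-np.cos(t)];y=B[:,1];return Ro.from_matrix(np.c_[np.cross(y,z),y,z])
def shift(P,Rt,s=None):
    from plant import r
    s=s or r.get_state();R0=Ro.from_quat(s["eef_rot"])
    print("t",s["clock"],"shift cm",(R0.inv().apply(np.array(P)-s["tool_pos"])*100).round(2),"turn deg",np.degrees((R0.inv()*Rt).as_rotvec()).round(1))
E
python3 - <<'E'
from h import *
P=dialpt(DC,YAW,-1.74,.041,.011)[0];print(P)
n=-tool(35).as_matrix()[:,2];print(n)
shift(P+.09*n,tool(35));shift(P+[0,0,.16],tool(0))
E
```

```text
[0.63406213 0.10761992 0.12585053]
[ 0.57307331 -0.02401889  0.81915204]
t 0.1 shift cm [ 68.46 -51.16   3.92] turn deg [  6.2 -34.6  19.9]
t 0.1 shift cm [ 63.62 -52.98  -4.71] turn deg [-0.1  0.  20.5]
```

>>> carry_out --rows '[[[68.5, -51.2, 0], [6.2, -34.6, 19.9], 0.3], [[68.5, -51.2, 0], [6.2, -34.6, 19.9], 0.3], [[68.5, -51.2, 0], [6.2, -34.6, 19.9], 0.3], [[68.5, -51.2, 0], [6.2, -34.6, 19.9], 0.3], [[68.5, -51.2, 0], [6.2, -34.6, 19.9], 0.3], [[68.5, -51.2, 0], [6.2, -34.6, 19.9], 0.3], [[68.5, -51.2, 0], [6.2, -34.6, 19.9], 0.3], [[68.5, -51.2, 0], [6.2, -34.6, 19.9], 0.3], [[68.5, -51.2, 0], [6.2, -34.6, 19.9], 0.3], [[68.5, -51.2, 0], [6.2, -34.6, 19.9], 0.3], [[68.5, -51.2, 0], [6.2, -34.6, 19.9], 0.3], [[68.5, -51.2, 0], [6.2, -34.6, 19.9], 0.3]]' --newtons 20

```text
clock: 1.3
tool_pos: [0.5377, -0.1051, 0.2383]
eef_rot: [0.953, -0.02, -0.301, -0.006]
contact_force: [1.1, -0.5, 0.4]
opening: 0.702
finger_force: 0.0
```

```bash
cat > go.py <<'E'
from h import *
from plant import r
import sys
P=dialpt(DC,YAW,-1.74,.041,.011)[0];n=-tool(35).as_matrix()[:,2]
print(np.round(r.get_state()["q"],2),np.round(r.get_state()["tool_pos"],4),r.get_state()["opening"])
shift(P+float(sys.argv[1])*n,tool(35))
E
python3 go.py .09
```

```text
[ 0.07  0.91  0.05  1.25  0.    1.6  -1.5 ] [ 0.5377 -0.1051  0.2383] 0.7016732575103656
t 1.3 shift cm [ 13.59 -21.67  -4.82] turn deg [ 0.  0. -0.]
```

>>> carry_out --rows '[[[13.6, -21.7, -4.8], [0, 0, 0], 0.3], [[13.6, -21.7, -4.8], [0, 0, 0], 0.3], [[13.6, -21.7, -4.8], [0, 0, 0], 0.3], [[13.6, -21.7, -4.8], [0, 0, 0], 0.3], [[13.6, -21.7, -4.8], [0, 0, 0], 0.3], [[13.6, -21.7, -4.8], [0, 0, 0], 0.3], [[13.6, -21.7, -4.8], [0, 0, 0], 0.3], [[13.6, -21.7, -4.8], [0, 0, 0], 0.3]]'

```text
clock: 2.1
tool_pos: [0.6846, 0.1029, 0.1992]
eef_rot: [0.953, -0.021, -0.301, -0.005]
contact_force: [-0.3, 0.0, -0.6]
opening: 0.701
finger_force: 0.0
```

```bash
python3 go.py 0; python3 - <<'E'
from h import *
from plant import r
d=r.snapshot("wrist");np.savez("wrist0",**d);im=d["image"][:,:,::-1].copy()
for p in (dialpt(DC,YAW,-1.74,.041,.047)[0],DC):
    u=proj(d,p)[0];print(u)
    if abs(u).max()<2000: cv2.drawMarker(im,tuple(int(a) for a in u),(0,0,255),0,10)
cv2.imwrite("pics/w0.png",im)
E
```

```text
[-0.17  1.25  0.03  0.48 -0.15  2.01 -1.79] [0.6846 0.1029 0.1992] 0.7005551674815459
t 2.1 shift cm [ 0.06 -0.27  8.92] turn deg [ 0.1  0.  -0.1]
[251.44297729 206.30118331]
[210.18883748 197.007816  ]
```

View pics/w0.png

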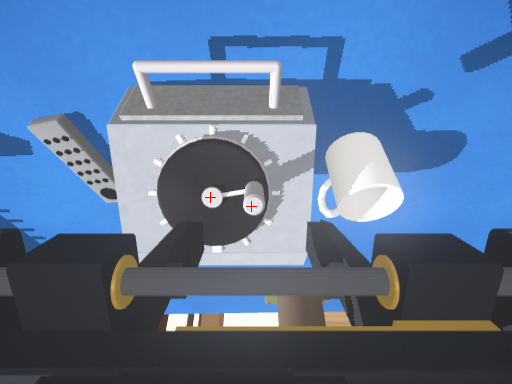

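The wrist view shows the projected marks on the hub (210,197) and on the handle's end (252,205), so the estimate is good. Joint 6 is near its limit, so I'll use a 20° tilt. That still keeps the pads parallel to the roller's plane.

```bash
cat > go.py <<'E'
from h import *
from plant import r
import sys
T=tool(20);z=T.as_matrix()[:,2]
def tcp(a,h=.029):return dialpt(DC,YAW,a,.041,h)[0]+.019*z
if __name__=="__main__":
    shift(tcp(float(sys.argv[1]))-float(sys.argv[2])*z,T);s=r.get_state();print(np.round(s["q"],2),s["opening"])
E
python3 go.py -1.74 .06; python3 go.py -1.74 0
```

```text
t 2.15 shift cm [-0.97 -0.33  3.24] turn deg [ 0.1 15.  -0.2]
[-0.17  1.25  0.03  0.48 -0.15  2.01 -1.79] 0.7003478130589328
t 2.15 shift cm [ 0.58 -0.34  9.04] turn deg [ 0.1 15.  -0.2]
[-0.17  1.25  0.03  0.48 -0.15  2.01 -1.79] 0.7003478130589328
```

>>> carry_out --rows '[[[-1.0, -0.1, 3.0], [0, 8, 0], 0.4], [[-1.0, -0.1, 3.0], [0, 15, 0], 0.4], [[-1.0, -0.1, 3.0], [0, 15, 0], 0.4], [[-1.0, -0.1, 3.0], [0, 15, 0], 0.4]]'

```text
clock: 2.55
tool_pos: [0.6546, 0.1037, 0.1836]
eef_rot: [0.984, -0.022, -0.176, -0.002]
contact_force: [0.6, 0.0, 1.0]
opening: 0.599
finger_force: 0.0
```

```bash
python3 go.py -1.74 0
```

```text
t 2.55 shift cm [ 0.52 -0.32  6.3 ] turn deg [ 0.1  0.2 -0.2]
[-0.2   0.99  0.04  1.09 -0.11  1.41 -1.76] 0.5992558551152748
```

>>> carry_out --rows '[[[0.5, -0.3, 2], [0, 0, 0], 0.4], [[0.5, -0.3, 4], [0, 0, 0], 0.4], [[0.5, -0.3, 5.5], [0, 0, 0], 0.4], [[0.5, -0.3, 6.3], [0, 0, 0], 0.4], [[0.5, -0.3, 6.3], [0, 0, 0], 0.4]]'

```text
clock: 3.05
tool_pos: [0.643, 0.1087, 0.1196]
eef_rot: [0.984, -0.022, -0.174, -0.003]
contact_force: [0.3, 0.4, 0.9]
opening: 0.597
finger_force: 0.0
```

```bash
python3 go.py -1.74 0; python3 - <<'E'
from h import *
from plant import r
d=r.snapshot("wrist");im=d["image"][:,:,::-1].copy()
print(r.get_state()["contact_force"])
a=r.snapshot("scene")["image"][100:292,120:376,::-1]
cv2.imwrite("pics/w1.png",np.hstack([im[:, :400],cv2.resize(a,(512,384))[:,:400]]))
E
```

```text
t 3.05 shift cm [-0.59  0.14 -0.12] turn deg [ 0.1  0.  -0.1]
[-0.21  1.04  0.03  1.18 -0.11  1.27 -1.76] 0.5972564779549714
[-0.17414834 -0.00333842  1.3440802 ]
```

View pics/w1.png

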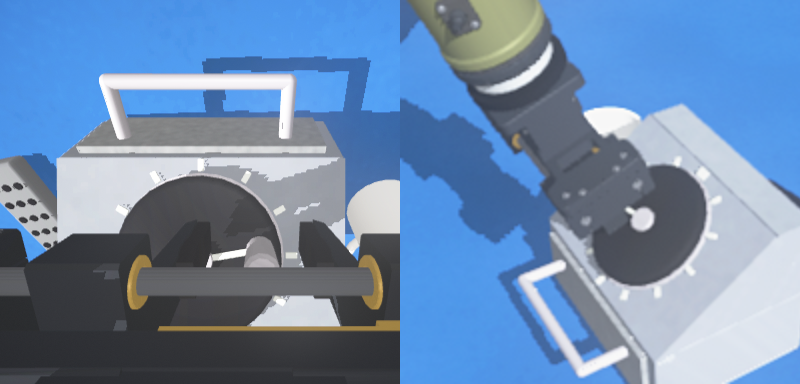

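The roller is between the fingers, and one finger is between the hub and the roller. I'll let the arm settle to separate lag from steady offset.

>>> carry_out --rows '[[[-0.5, 0.1, -0.1], [0, 0, 0], 0.4], [[-0.5, 0.1, -0.1], [0, 0, 0], 0.4], [[-0.5, 0.1, -0.1], [0, 0, 0], 0.4], [[-0.5, 0.1, -0.1], [0, 0, 0], 0.4]]'

```text
clock: 3.55
tool_pos: [0.6388, 0.1088, 0.123]
eef_rot: [0.985, -0.021, -0.173, -0.003]
contact_force: [0.3, -0.1, 0.7]
opening: 0.599
finger_force: 0.0
```

```bash
python3 go.py -1.74 0
```

```text
t 3.55 shift cm [-0.07  0.14  0.05] turn deg [ 0.  -0.1 -0. ]
[-0.21  1.03  0.03  1.2  -0.11  1.26 -1.76] 0.5985313053489556
```

>>> carry_out --rows '[[[0, 0.1, 0], [0, 0, 0], 1], [[0, 0.1, 0], [0, 0, 0], 1], [[0, 0.1, 0], [0, 0, 0], 1], [[0, 0.1, 0], [0, 0, 0], 1], [[0, 0.1, 0], [0, 0, 0], 1], [[0, 0.1, 0], [0, 0, 0], 1]]' --newtons 20

```text
clock: 4.15
tool_pos: [0.6386, 0.1059, 0.1225]
eef_rot: [0.985, -0.022, -0.173, -0.002]
contact_force: [0.5, -3.7, -0.5]
opening: 0.197
finger_force: 20.0
```

```bash
cat > arc.py <<'E'
from go import *
s=r.get_state();R0=Ro.from_quat(s["eef_rot"])
g=np.array(s["tool_pos"])-.019*R0.as_matrix()[:,2]
q=frame(YAW).T@(g-DC);u,ri,h=q@[C35,0,S35],-q[1],q@[-S35,0,C35]
a0=np.arctan2(ri,u);print("up,right,h mm",np.round([u*1e3,ri*1e3,h*1e3],1),"rad",np.hypot(u,ri)*1e3,"ang",a0,"deg",np.degrees(a0),"F",s["contact_force"],"open",s["opening"])
if len(sys.argv)>1: # list of absolute angles deg: shifts in tool cm from nominal start angle argv[1]
    a=[float(x) for x in sys.argv[1:]];B=T.inv()
    p0=tcp(np.radians(a[0]))
    for x in a[1:]:print(x,(B.apply(tcp(np.radians(x))-p0)*100).round(2).tolist())
E
python3 arc.py -102 -90 -75 -60 -45 -30 -15 0 15 30 45 60 75 90 105 120 135 150 165 180 195 210 225 240 255 270
```

```text
up,right,h mm [ -7.6 -41.9  29.2] rad 42.55452093660132 ang -1.7511027716723742 deg -100.3307983104877 F [ 0.48281154 -3.68089751 -0.52373268] open 0.19660520587968588
-90.0 [-0.82, 0.09, -0.22]
-75.0 [-1.85, -0.05, -0.5]
-60.0 [-2.8, -0.46, -0.75]
-45.0 [-3.62, -1.11, -0.97]
-30.0 [-4.25, -1.96, -1.14]
-15.0 [-4.65, -2.95, -1.25]
0.0 [-4.78, -4.01, -1.28]
15.0 [-4.65, -5.07, -1.25]
30.0 [-4.25, -6.06, -1.14]
45.0 [-3.62, -6.91, -0.97]
60.0 [-2.8, -7.56, -0.75]
75.0 [-1.85, -7.97, -0.5]
90.0 [-0.82, -8.11, -0.22]
105.0 [0.2, -7.97, 0.05]
120.0 [1.16, -7.56, 0.31]
135.0 [1.98, -6.91, 0.53]
150.0 [2.61, -6.06, 0.7]
165.0 [3.0, -5.07, 0.8]
180.0 [3.14, -4.01, 0.84]
195.0 [3.0, -2.95, 0.8]
210.0 [2.61, -1.96, 0.7]
225.0 [1.98, -1.11, 0.53]
240.0 [1.16, -0.46, 0.31]
255.0 [0.2, -0.05, 0.05]
270.0 [-0.82, 0.09, -0.22]
```

```bash
python3 arc.py -100 -85 -70 -55 -40 -30 -30
```

```text
up,right,h mm [ -7.6 -41.9  29.2] rad 42.55452093660132 ang -1.7511027716723742 deg -100.3307983104877 F [ 0.48281154 -3.68089751 -0.52373268] open 0.19660520587968588
-85.0 [-1.03, 0.05, -0.28]
-70.0 [-2.04, -0.18, -0.55]
-55.0 [-2.96, -0.68, -0.79]
-40.0 [-3.72, -1.4, -1.0]
-30.0 [-4.12, -1.99, -1.1]
-30.0 [-4.12, -1.99, -1.1]
```

>>> carry_out --rows '[[[-1.03, 0.05, -0.28], [0, 0, 0], 1], [[-2.04, -0.18, -0.55], [0, 0, 0], 1], [[-2.96, -0.68, -0.79], [0, 0, 0], 1], [[-3.72, -1.4, -1.0], [0, 0, 0], 1], [[-4.12, -1.99, -1.1], [0, 0, 0], 1], [[-4.12, -1.99, -1.1], [0, 0, 0], 1], [[-4.12, -1.99, -1.1], [0, 0, 0], 1], [[-4.12, -1.99, -1.1], [0, 0, 0], 1]]'

```text
clock: 4.95
tool_pos: [0.6029, 0.1308, 0.1481]
eef_rot: [0.984, -0.02, -0.175, -0.004]
contact_force: [-4.6, -1.1, 7.0]
opening: 0.199
finger_force: 20.0
```

```bash
python3 arc.py -30 -15 0 15 30 45 60 75 90 90 90
```

```text
up,right,h mm [ 37.1 -18.6  29.2] rad 41.44038744884387 ang -0.4643733826495092 deg -26.60663494403049 F [-4.60607778 -1.07723817  6.98405151] open 0.19906240740326636
-15.0 [-0.4, -0.99, -0.11]
0.0 [-0.53, -2.05, -0.14]
15.0 [-0.4, -3.11, -0.11]
30.0 [-0.0, -4.1, 0.0]
45.0 [0.63, -4.95, 0.17]
60.0 [1.45, -5.6, 0.39]
75.0 [2.4, -6.01, 0.64]
90.0 [3.43, -6.15, 0.92]
90.0 [3.43, -6.15, 0.92]
90.0 [3.43, -6.15, 0.92]
```

>>> carry_out --rows '[[[-0.4, -0.99, -0.11], [0, 0, 0], 1], [[-0.53, -2.05, -0.14], [0, 0, 0], 1], [[-0.4, -3.11, -0.11], [0, 0, 0], 1], [[0, -4.1, 0], [0, 0, 0], 1], [[0.63, -4.95, 0.17], [0, 0, 0], 1], [[1.45, -5.6, 0.39], [0, 0, 0], 1], [[2.4, -6.01, 0.64], [0, 0, 0], 1], [[3.43, -6.15, 0.92], [0, 0, 0], 1], [[3.43, -6.15, 0.92], [0, 0, 0], 1], [[3.43, -6.15, 0.92], [0, 0, 0], 1]]'

```text
clock: 5.95
tool_pos: [0.6372, 0.1873, 0.1259]
eef_rot: [0.985, -0.022, -0.173, -0.001]
contact_force: [0.9, -6.4, 1.5]
opening: 0.191
finger_force: 20.0
```

```bash
python3 arc.py 90 105 120 135 150 165 180 180 180
```

```text
up,right,h mm [-1.8 39.5 29.3] rad 39.49307512284906 ang 1.6158249986345352 deg 92.57995285349088 F [ 0.94658063 -6.36536739  1.49867898] open 0.1906732579279768
105.0 [1.03, 0.14, 0.27]
120.0 [1.98, 0.55, 0.53]
135.0 [2.8, 1.2, 0.75]
150.0 [3.43, 2.05, 0.92]
165.0 [3.83, 3.04, 1.02]
180.0 [3.96, 4.1, 1.06]
180.0 [3.96, 4.1, 1.06]
180.0 [3.96, 4.1, 1.06]
```

>>> carry_out --rows '[[[1.03, 0.14, 0.27], [0, 0, 0], 1], [[1.98, 0.55, 0.53], [0, 0, 0], 1], [[2.8, 1.2, 0.75], [0, 0, 0], 1], [[3.43, 2.05, 0.92], [0, 0, 0], 1], [[3.83, 3.04, 1.02], [0, 0, 0], 1], [[3.96, 4.1, 1.06], [0, 0, 0], 1], [[3.96, 4.1, 1.06], [0, 0, 0], 1], [[3.96, 4.1, 1.06], [0, 0, 0], 1]]'

```text
clock: 6.75
tool_pos: [0.6677, 0.1478, 0.1033]
eef_rot: [0.985, -0.021, -0.174, -0.003]
contact_force: [-1.4, -0.9, 3.1]
opening: 0.198
finger_force: 20.0
```

```bash
python3 arc.py 180 195 210 225 240 255 270 285 300 315 330 330 330
```

```text
up,right,h mm [-41.1   1.1  29.2] rad 41.094426464685284 ang 3.1145926226063554 deg 178.45301217792655 F [-1.37277862 -0.86057568  3.11308261] open 0.1976178360017667
195.0 [-0.13, 1.06, -0.04]
210.0 [-0.53, 2.05, -0.14]
225.0 [-1.16, 2.9, -0.31]
240.0 [-1.98, 3.55, -0.53]
255.0 [-2.94, 3.96, -0.79]
270.0 [-3.96, 4.1, -1.06]
285.0 [-4.99, 3.96, -1.34]
300.0 [-5.94, 3.55, -1.59]
315.0 [-6.76, 2.9, -1.81]
330.0 [-7.39, 2.05, -1.98]
330.0 [-7.39, 2.05, -1.98]
330.0 [-7.39, 2.05, -1.98]
```

>>> carry_out --rows '[[[-0.13, 1.06, -0.04], [0, 0, 0], 1], [[-0.53, 2.05, -0.14], [0, 0, 0], 1], [[-1.16, 2.9, -0.31], [0, 0, 0], 1], [[-1.98, 3.55, -0.53], [0, 0, 0], 1], [[-2.94, 3.96, -0.79], [0, 0, 0], 1], [[-3.96, 4.1, -1.06], [0, 0, 0], 1], [[-4.99, 3.96, -1.34], [0, 0, 0], 1], [[-5.94, 3.55, -1.59], [0, 0, 0], 1], [[-6.76, 2.9, -1.81], [0, 0, 0], 1], [[-7.39, 2.05, -1.98], [0, 0, 0], 1], [[-7.39, 2.05, -1.98], [0, 0, 0], 1], [[-7.39, 2.05, -1.98], [0, 0, 0], 1]]'

```text
clock: 7.95
tool_pos: [0.6031, 0.1299, 0.1479]
eef_rot: [0.984, -0.02, -0.175, -0.003]
contact_force: [-2.5, -0.9, 6.0]
opening: 0.197
finger_force: 20.0
```

```bash
python3 arc.py 330 345 360 375 390 405 420 435 450 460 467 467 467; python3 arc.py 333 345 360 375 390 405 420 435 450 460 467 467 467
```

```text
up,right,h mm [ 36.7 -19.4  29.2] rad 41.52255583552131 ang -0.4856427020904714 deg -27.825277181113172 F [-2.54838986 -0.92307037  6.04028134] open 0.19715071324311761
345.0 [-0.4, -0.99, -0.11]
360.0 [-0.53, -2.05, -0.14]
375.0 [-0.4, -3.11, -0.11]
390.0 [0.0, -4.1, -0.0]
405.0 [0.63, -4.95, 0.17]
420.0 [1.45, -5.6, 0.39]
435.0 [2.4, -6.01, 0.64]
450.0 [3.43, -6.15, 0.92]
460.0 [4.12, -6.09, 1.1]
467.0 [4.59, -5.97, 1.23]
467.0 [4.59, -5.97, 1.23]
467.0 [4.59, -5.97, 1.23]
up,right,h mm [ 36.7 -19.4  29.2] rad 41.52255583552131 ang -0.4856427020904714 deg -27.825277181113172 F [-2.54838986 -0.92307037  6.04028134] open 0.19715071324311761
345.0 [-0.3, -0.8, -0.08]
360.0 [-0.43, -1.86, -0.12]
375.0 [-0.3, -2.92, -0.08]
390.0 [0.1, -3.91, 0.03]
405.0 [0.73, -4.76, 0.2]
420.0 [1.55, -5.41, 0.41]
435.0 [2.5, -5.82, 0.67]
450.0 [3.53, -5.96, 0.95]
460.0 [4.22, -5.9, 1.13]
467.0 [4.69, -5.78, 1.26]
467.0 [4.69, -5.78, 1.26]
467.0 [4.69, -5.78, 1.26]
```

Using the 330 table and stopping short of 4 o'clock to measure.

>>> carry_out --rows '[[[-0.4, -0.99, -0.11], [0, 0, 0], 1], [[-0.53, -2.05, -0.14], [0, 0, 0], 1], [[-0.4, -3.11, -0.11], [0, 0, 0], 1], [[0, -4.1, 0], [0, 0, 0], 1], [[0.63, -4.95, 0.17], [0, 0, 0], 1], [[1.45, -5.6, 0.39], [0, 0, 0], 1], [[2.4, -6.01, 0.64], [0, 0, 0], 1], [[3.43, -6.15, 0.92], [0, 0, 0], 1], [[4.12, -6.09, 1.1], [0, 0, 0], 1], [[4.59, -5.97, 1.23], [0, 0, 0], 1], [[4.59, -5.97, 1.23], [0, 0, 0], 1], [[4.59, -5.97, 1.23], [0, 0, 0], 1]]'

```text
clock: 9.15
tool_pos: [0.6464, 0.1849, 0.1194]
eef_rot: [0.985, -0.022, -0.173, -0.001]
contact_force: [-1.0, -6.9, 2.7]
opening: 0.201
finger_force: 20.0
```

```bash
python3 arc.py 467 480 
```

```text
up,right,h mm [-13.1  37.4  29.3] rad 39.64472482358088 ang 1.9085168274080082 deg 109.34995934017662 F [-1.01125965 -6.90327256  2.6810385 ] open 0.20066214205493052
480.0 [0.82, 0.37, 0.22]
```

```bash
sed -i 's/^q=frame.*/q=frame(YAW).T@(g-DC);u,ri,h=q@[C35,0,S35],-q[1]+.0012,q@[-S35,0,C35]/' arc.py; python3 arc.py 108.7 112 116 118.5 119.7
```

```text
up,right,h mm [-13.1  38.6  29.3] rad 40.77887812305733 ang 1.8987664129499187 deg 108.79130174322476 F [-1.01125965 -6.90327256  2.6810385 ] open 0.20066214205493052
112.0 [0.21, 0.08, 0.06]
116.0 [0.47, 0.2, 0.12]
118.5 [0.62, 0.28, 0.17]
119.7 [0.69, 0.32, 0.19]
```

>>> carry_out --rows '[[[0.21, 0.08, 0.06], [0, 0, 0], 1], [[0.47, 0.2, 0.12], [0, 0, 0], 1], [[0.62, 0.28, 0.17], [0, 0, 0], 1], [[0.69, 0.32, 0.19], [0, 0, 0], 1], [[0.69, 0.32, 0.19], [0, 0, 0], 1]]'

```text
clock: 9.65
tool_pos: [0.6514, 0.182, 0.1158]
eef_rot: [0.984, -0.021, -0.174, -0.001]
contact_force: [-1.2, -6.3, 4.8]
opening: 0.198
finger_force: 20.0
```

```bash
python3 arc.py; python3 - <<'E'
from h import *
from plant import r
o=[]
for n in("wrist","scene"):
    d=r.snapshot(n);im=d["image"][:,:,::-1].copy()
    u=[tuple(int(a*16) for a in proj(d,p)[0]) for p in (dialpt(DC,YAW,0,0,.0)[0],dialpt(DC,YAW,np.radians(120),.041,0.)[0])]
    cv2.line(im,*u,(0,0,255),1,shift=4);o.append(im[100:300,120:320] if n=="scene" else im[150:350,120:320])
cv2.imwrite("pics/s1.png",cv2.resize(np.hstack(o),(800,400),interpolation=cv2.INTER_CUBIC))
E
```

```text
up,right,h mm [-19.5  35.9  29.3] rad 40.8144194829013 ang 2.0676329185123494 deg 118.46663981307448 F [-1.17407545 -6.34424371  4.75973074] open 0.19778088785627906
```

View pics/s1.png

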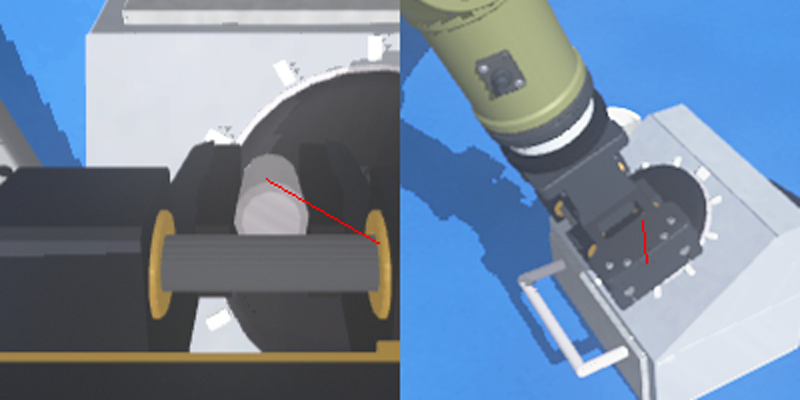

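The wrist view shows the roller's foot at the drawn 4 o'clock point, about (265,180) in the crop. I'll nudge 1.3° and pause.

>>> carry_out --rows '[[[0.08, 0.05, 0.02], [0, 0, 0], 1], [[0.08, 0.05, 0.02], [0, 0, 0], 1], [[0.08, 0.05, 0.02], [0, 0, 0], 1], [[0.08, 0.05, 0.02], [0, 0, 0], 1], [[0.08, 0.05, 0.02], [0, 0, 0], 1], [[0.08, 0.05, 0.02], [0, 0, 0], 1], [[0.08, 0.05, 0.02], [0, 0, 0], 1]]'

```text
clock: 10.45
tool_pos: [0.652, 0.1816, 0.1154]
eef_rot: [0.984, -0.021, -0.174, -0.001]
contact_force: [-0.6, -5.1, 5.1]
opening: 0.199
finger_force: 20.0
```

```bash
python3 arc.py 480 470 455 440 425 410 395 380 365 350 335 330 330; python3 arc.py 330 315 300 285 270 255 240 225 210 195 180 180 180 
```

```text
up,right,h mm [-20.1  35.5  29.3] rad 40.811830645817516 ang 2.086536863910641 deg 119.54975610054234 F [-0.61931081 -5.12266001  5.08831293] open 0.19850741269269223
470.0 [-0.63, -0.3, -0.17]
455.0 [-1.63, -0.53, -0.44]
440.0 [-2.67, -0.49, -0.71]
425.0 [-3.65, -0.17, -0.98]
410.0 [-4.53, 0.41, -1.21]
395.0 [-5.22, 1.2, -1.4]
380.0 [-5.7, 2.15, -1.53]
365.0 [-5.93, 3.19, -1.59]
350.0 [-5.88, 4.26, -1.58]
335.0 [-5.57, 5.28, -1.49]
330.0 [-5.41, 5.6, -1.45]
330.0 [-5.41, 5.6, -1.45]
up,right,h mm [-20.1  35.5  29.3] rad 40.811830645817516 ang 2.086536863910641 deg 119.54975610054234 F [-0.61931081 -5.12266001  5.08831293] open 0.19850741269269223
315.0 [0.63, 0.85, 0.17]
300.0 [1.45, 1.5, 0.39]
285.0 [2.4, 1.91, 0.64]
270.0 [3.43, 2.05, 0.92]
255.0 [4.45, 1.91, 1.19]
240.0 [5.41, 1.5, 1.45]
225.0 [6.23, 0.85, 1.67]
210.0 [6.86, -0.0, 1.84]
195.0 [7.26, -0.99, 1.94]
180.0 [7.39, -2.05, 1.98]
180.0 [7.39, -2.05, 1.98]
180.0 [7.39, -2.05, 1.98]
```

>>> carry_out --rows '[[[-0.63, -0.3, -0.17], [0, 0, 0], 1], [[-1.63, -0.53, -0.44], [0, 0, 0], 1], [[-2.67, -0.49, -0.71], [0, 0, 0], 1], [[-3.65, -0.17, -0.98], [0, 0, 0], 1], [[-4.53, 0.41, -1.21], [0, 0, 0], 1], [[-5.22, 1.2, -1.4], [0, 0, 0], 1], [[-5.7, 2.15, -1.53], [0, 0, 0], 1], [[-5.93, 3.19, -1.59], [0, 0, 0], 1], [[-5.88, 4.26, -1.58], [0, 0, 0], 1], [[-5.57, 5.28, -1.49], [0, 0, 0], 1], [[-5.41, 5.6, -1.45], [0, 0, 0], 1], [[-5.41, 5.6, -1.45], [0, 0, 0], 1]]'

```text
clock: 11.65
tool_pos: [0.6039, 0.1276, 0.1473]
eef_rot: [0.985, -0.022, -0.174, -0.002]
contact_force: [-0.2, -1.8, 3.0]
opening: 0.195
finger_force: 20.0
```

```bash
python3 arc.py
```

```text
up,right,h mm [ 35.7 -20.5  29.2] rad 41.123001017086054 ang -0.5206027767644389 deg -29.828341911393707 F [-0.20034053 -1.83743494  2.97474353] open 0.19456313014601964
```

Tracking is accurate: it reads -29.8 against a nominal -30.

>>> carry_out --rows '[[[0.63, 0.85, 0.17], [0, 0, 0], 1], [[1.45, 1.5, 0.39], [0, 0, 0], 1], [[2.4, 1.91, 0.64], [0, 0, 0], 1], [[3.43, 2.05, 0.92], [0, 0, 0], 1], [[4.45, 1.91, 1.19], [0, 0, 0], 1], [[5.41, 1.5, 1.45], [0, 0, 0], 1], [[6.23, 0.85, 1.67], [0, 0, 0], 1], [[6.86, 0, 1.84], [0, 0, 0], 1], [[7.26, -0.99, 1.94], [0, 0, 0], 1], [[7.39, -2.05, 1.98], [0, 0, 0], 1], [[7.39, -2.05, 1.98], [0, 0, 0], 1], [[7.39, -2.05, 1.98], [0, 0, 0], 1]]'

```text
clock: 12.85
tool_pos: [0.6676, 0.1493, 0.1035]
eef_rot: [0.985, -0.02, -0.173, -0.004]
contact_force: [1.9, -0.2, 1.3]
opening: 0.199
finger_force: 20.0
```

```bash
python3 arc.py 180 165 150 135 120 105 90 75 60 45 30 30 30;python3 arc.py 30 15 0 -15 -30 -45 -60 -70 -77 -80 -80 -80
```

```text
up,right,h mm [-40.8   3.8  29.3] rad 40.973072528268155 ang 3.048190435515117 deg 174.6484471071605 F [ 1.88038043 -0.18018968  1.25614207] open 0.19929752494114908
165.0 [-0.13, -1.06, -0.04]
150.0 [-0.53, -2.05, -0.14]
135.0 [-1.16, -2.9, -0.31]
120.0 [-1.98, -3.55, -0.53]
105.0 [-2.94, -3.96, -0.79]
90.0 [-3.96, -4.1, -1.06]
75.0 [-4.99, -3.96, -1.34]
60.0 [-5.94, -3.55, -1.59]
45.0 [-6.76, -2.9, -1.81]
30.0 [-7.39, -2.05, -1.98]
30.0 [-7.39, -2.05, -1.98]
30.0 [-7.39, -2.05, -1.98]
up,right,h mm [-40.8   3.8  29.3] rad 40.973072528268155 ang 3.048190435515117 deg 174.6484471071605 F [ 1.88038043 -0.18018968  1.25614207] open 0.19929752494114908
15.0 [-0.4, 0.99, -0.11]
0.0 [-0.53, 2.05, -0.14]
-15.0 [-0.4, 3.11, -0.11]
-30.0 [0.0, 4.1, -0.0]
-45.0 [0.63, 4.95, 0.17]
-60.0 [1.45, 5.6, 0.39]
-70.0 [2.08, 5.9, 0.56]
-77.0 [2.54, 6.04, 0.68]
-80.0 [2.74, 6.09, 0.73]
-80.0 [2.74, 6.09, 0.73]
-80.0 [2.74, 6.09, 0.73]
```

>>> carry_out --rows '[[[-0.13, -1.06, -0.04], [0, 0, 0], 1], [[-0.53, -2.05, -0.14], [0, 0, 0], 1], [[-1.16, -2.9, -0.31], [0, 0, 0], 1], [[-1.98, -3.55, -0.53], [0, 0, 0], 1], [[-2.94, -3.96, -0.79], [0, 0, 0], 1], [[-3.96, -4.1, -1.06], [0, 0, 0], 1], [[-4.99, -3.96, -1.34], [0, 0, 0], 1], [[-5.94, -3.55, -1.59], [0, 0, 0], 1], [[-6.76, -2.9, -1.81], [0, 0, 0], 1], [[-7.39, -2.05, -1.98], [0, 0, 0], 1], [[-7.39, -2.05, -1.98], [0, 0, 0], 1], [[-7.39, -2.05, -1.98], [0, 0, 0], 1]]'

```text
clock: 14.05
tool_pos: [0.6064, 0.1693, 0.1469]
eef_rot: [0.985, -0.021, -0.172, -0.002]
contact_force: [3.8, -4.1, -1.1]
opening: 0.197
finger_force: 20.0
```

```bash
python3 arc.py
```

```text
up,right,h mm [34.9 21.3 29.3] rad 40.85168128091356 ang 0.5484947858454539 deg 31.42643631387643 F [ 3.82700814 -4.14235866 -1.1434525 ] open 0.19671742175571202
```

>>> carry_out --rows '[[[-0.4, 0.99, -0.11], [0, 0, 0], 1], [[-0.53, 2.05, -0.14], [0, 0, 0], 1], [[-0.4, 3.11, -0.11], [0, 0, 0], 1], [[0, 4.1, 0], [0, 0, 0], 1], [[0.63, 4.95, 0.17], [0, 0, 0], 1], [[1.45, 5.6, 0.39], [0, 0, 0], 1], [[2.08, 5.9, 0.56], [0, 0, 0], 1], [[2.54, 6.04, 0.68], [0, 0, 0], 1], [[2.74, 6.09, 0.73], [0, 0, 0], 1], [[2.74, 6.09, 0.73], [0, 0, 0], 1], [[2.74, 6.09, 0.73], [0, 0, 0], 1]]'

```text
clock: 15.15
tool_pos: [0.6269, 0.1063, 0.1306]
eef_rot: [0.985, -0.021, -0.173, -0.001]
contact_force: [0.9, -5.5, 1.8]
opening: 0.197
finger_force: 20.0
```

```bash
python3 arc.py
```

```text
up,right,h mm [  6.5 -40.8  29.2] rad 41.31691624027726 ang -1.4122626981547726 deg -80.91669216802659 F [ 0.85295519 -5.53947455  1.791523  ] open 0.1968806187079133
```

>>> carry_out --rows '[[[0.25, 0.02, 0.07], [0, 0, 0], 1], [[0.45, 0.04, 0.12], [0, 0, 0], 1], [[0.55, 0.05, 0.15], [0, 0, 0], 1], [[0.6, 0.05, 0.16], [0, 0, 0], 1], [[0.6, 0.05, 0.16], [0, 0, 0], 1]]'

```text
clock: 15.65
tool_pos: [0.6318, 0.1055, 0.1272]
eef_rot: [0.985, -0.021, -0.173, -0.001]
contact_force: [0.6, -6.3, 2.4]
opening: 0.194
finger_force: 20.0
```

```bash
python3 arc.py
```

```text
up,right,h mm [  0.6 -41.3  29.2] rad 41.317440305857545 ang -1.5570263257162873 deg -89.2110370543051 F [ 0.56017354 -6.32059644  2.3933897 ] open 0.19406696272297197
```

>>> carry_out --rows '[[[0.04, 0, 0.01], [0, 0, 0], 1], [[0.04, 0, 0.01], [0, 0, 0], 1], [[0.04, 0, 0.01], [0, 0, 0], 1], [[0.04, 0, 0.01], [0, 0, 0], 1], [[0.04, 0, 0.01], [0, 0, 0], 1], [[0.04, 0, 0.01], [0, 0, 0], 1]]'

```text
clock: 16.25
tool_pos: [0.6321, 0.1055, 0.1269]
eef_rot: [0.985, -0.021, -0.173, -0.001]
contact_force: [0.8, -5.8, 2.3]
opening: 0.196
finger_force: 20.0
```

```bash
python3 arc.py -90 -80 -65 -50 -35 -20 -5 10 18 22 22 22; python3 - <<'E'
from h import *
from plant import r
d=r.snapshot("wrist");im=d["image"][150:350,150:350,::-1].copy()
im=cv2.resize(im,(800,600)[::-1] and (600,600),interpolation=cv2.INTER_CUBIC)
for a in(-85,-90,-95):
    p=(proj(d,np.r_[dialpt(DC,YAW,np.radians(a),.0,0.),dialpt(DC,YAW,np.radians(a),.062,-.0)])-150)*3
    cv2.circle(im,tuple(int(v) for v in p[1]),2,(0,0,255),-1);cv2.circle(im,tuple(int(v) for v in p[0]),3,(0,255,0),-1)
cv2.imwrite("pics/s2.png",im)
E
```

```text
up,right,h mm [  0.2 -41.3  29.2] rad 41.33261934783492 ang -1.5654782537408463 deg -89.69529685886067 F [ 0.75823939 -5.77897888  2.3279357 ] open 0.19633268214253916
-80.0 [-0.69, -0.06, -0.18]
-65.0 [-1.67, -0.38, -0.45]
-50.0 [-2.55, -0.96, -0.68]
-35.0 [-3.24, -1.75, -0.87]
-20.0 [-3.72, -2.7, -1.0]
-5.0 [-3.95, -3.74, -1.06]
10.0 [-3.9, -4.81, -1.05]
18.0 [-3.77, -5.37, -1.01]
22.0 [-3.67, -5.64, -0.98]
22.0 [-3.67, -5.64, -0.98]
22.0 [-3.67, -5.64, -0.98]
```

View pics/s2.png

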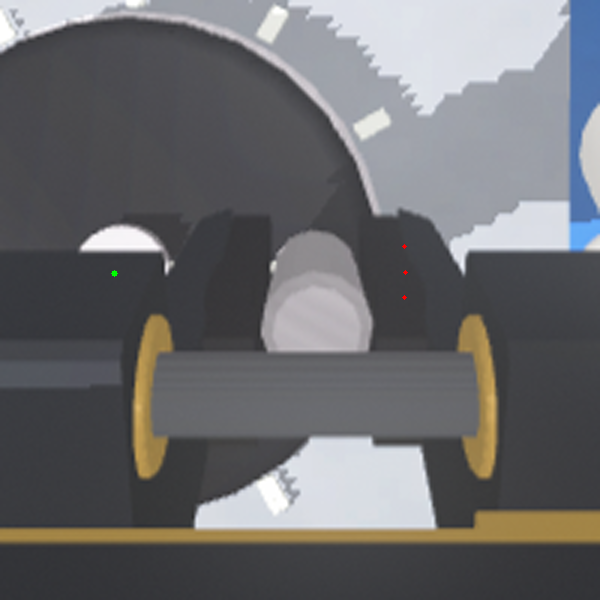

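The wrist crop shows the hub at (122,270) and the white line at (272,268). They are level, so the dial is at 9 o'clock. Next is clockwise to 1 o'clock, stopping short first.

>>> carry_out --rows '[[[-0.69, -0.06, -0.18], [0, 0, 0], 1], [[-1.67, -0.38, -0.45], [0, 0, 0], 1], [[-2.55, -0.96, -0.68], [0, 0, 0], 1], [[-3.24, -1.75, -0.87], [0, 0, 0], 1], [[-3.72, -2.7, -1.0], [0, 0, 0], 1], [[-3.95, -3.74, -1.06], [0, 0, 0], 1], [[-3.9, -4.81, -1.05], [0, 0, 0], 1], [[-3.77, -5.37, -1.01], [0, 0, 0], 1], [[-3.67, -5.64, -0.98], [0, 0, 0], 1], [[-3.67, -5.64, -0.98], [0, 0, 0], 1], [[-3.67, -5.64, -0.98], [0, 0, 0], 1]]'

```text
clock: 17.4
tool_pos: [0.6047, 0.1661, 0.1479]
eef_rot: [0.985, -0.021, -0.172, -0.003]
contact_force: [4.8, -2.2, -3.3]
opening: 0.195
finger_force: 20.0
```

```bash
python3 arc.py 21 25 28 30
```

```text
up,right,h mm [36.8 18.  29.2] rad 40.920215518861944 ang 0.4545822838870632 deg 26.045646308146566 F [ 4.78084048 -2.16552898 -3.27014818] open 0.1951537046831444
25.0 [0.11, -0.26, 0.03]
28.0 [0.2, -0.46, 0.05]
30.0 [0.27, -0.58, 0.07]
```

>>> carry_out --rows '[[[0.08, -0.15, 0.02], [0, 0, 0], 1], [[0.13, -0.24, 0.04], [0, 0, 0], 1], [[0.13, -0.24, 0.04], [0, 0, 0], 1], [[0.13, -0.24, 0.04], [0, 0, 0], 1], [[0.13, -0.24, 0.04], [0, 0, 0], 1]]'

```text
clock: 17.9
tool_pos: [0.6056, 0.1678, 0.1474]
eef_rot: [0.985, -0.021, -0.172, -0.003]
contact_force: [3.9, -3.0, -2.0]
opening: 0.198
finger_force: 20.0
```

```bash
python3 arc.py
```

```text
up,right,h mm [35.8 19.8 29.2] rad 40.88473439425917 ang 0.5055017945137169 deg 28.963119361925372 F [ 3.87149192 -2.95607654 -2.0339135 ] open 0.19843642421321692
```

>>> carry_out --rows '[[[0.04, -0.08, 0.01], [0, 0, 0], 1], [[0.04, -0.08, 0.01], [0, 0, 0], 1], [[0.04, -0.08, 0.01], [0, 0, 0], 1], [[0.04, -0.08, 0.01], [0, 0, 0], 1], [[0.04, -0.08, 0.01], [0, 0, 0], 1], [[0.04, -0.08, 0.01], [0, 0, 0], 1], [[0.04, -0.08, 0.01], [0, 0, 0], 1]]'

```text
clock: 18.6
tool_pos: [0.6059, 0.1684, 0.1472]
eef_rot: [0.985, -0.021, -0.172, -0.003]
contact_force: [4.8, -3.3, -2.4]
opening: 0.197
finger_force: 20.0
```

```bash
python3 arc.py
```

```text
up,right,h mm [35.4 20.4 29.2] rad 40.86894468851619 ang 0.5225480526769902 deg 29.93979801117136 F [ 4.83904081 -3.34228575 -2.38472639] open 0.19672879085462014
```

The dial reads 29.9°, and 1 o'clock is 30°. I'll open and withdraw along the handle, then look.

>>> carry_out --rows '[[[0, 0, 0], [0, 0, 0], 0.5], [[0, 0, 0], [0, 0, 0], 0.5], [[0, 0, 0], [0, 0, 0], 0.5], [[0, 0, 0], [0, 0, 0], 0.5], [[0.6, 0, -2], [0, 0, 0], 0.5], [[1.2, 0, -4.5], [0, 0, 0], 0.5], [[1.8, 0, -8], [0, 0, 0], 0.5], [[1.8, 0, -12], [0, 0, 0], 0.5], [[1.8, 0, -12], [0, 0, 0], 0.5]]'

```text
clock: 19.5
tool_pos: [0.6662, 0.1664, 0.2596]
eef_rot: [0.986, -0.021, -0.168, -0.005]
contact_force: [0.2, 0.4, 0.4]
opening: 0.5
finger_force: 0.0
```

```bash
python3 - <<'E'
from h import *
from plant import r
o=[]
D=DC+frame(YAW)@[0,.0012,0]
for n in("wrist","scene"):
    d=r.snapshot(n);np.savez(n+"1",**d);im=d["image"][:,:,::-1];u=proj(d,D)[0];print(n,u)
    x,y=(max(0,int(v)-60) for v in u);c=cv2.resize(im[y:y+120,x:x+120],(400,400),interpolation=cv2.INTER_CUBIC)
    k=400/120
    for a in(20,30,40):
        p=(proj(d,dialpt(D,YAW,np.radians(a),.058,0.)[0])[0]-[x,y])*k;cv2.circle(c,tuple(int(v) for v in p),2,(0,0,255),-1)
    o.append(c)
cv2.imwrite("pics/s3.png",np.hstack(o))
s=r.get_state()
# hook pose: vertical tool, TCP in gap 20 mm before wall
B=frame(YAW);bar=np.array([.7168,.145,.048]);print(s["clock"])
for z in(.14,.03):
    p=bar+B@[.022,0,0];p[2]=z;print(p.round(4));shift(p,tool(0),s)
E
```

```text
wrist [273.78853721 173.9053285 ]
scene [240.70672347 209.2695394 ]
19.6
[0.6948 0.1459 0.14  ]
t 19.6 shift cm [7.01 1.9  9.69] turn deg [ 0.  19.9 -0. ]
[0.6948 0.1459 0.03  ]
t 19.6 shift cm [10.76  1.89 20.03] turn deg [ 0.  19.9 -0. ]
```

View pics/s3.png

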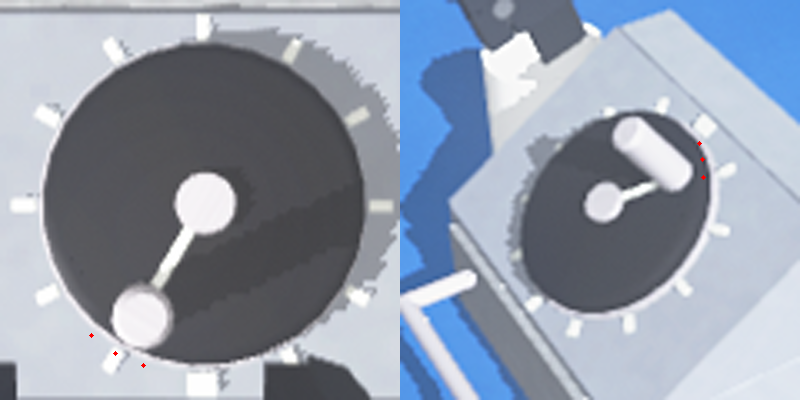

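Both views show the white line pointing at the 1 o'clock mark: hub at (205,202), roller at (143,315) and mark at (113,360). Now the drawer: closed fingers, vertical, hooked down behind the bar.

>>> carry_out --rows '[[[2, 0.6, 0], [0, 7, 0], 1], [[4, 1.2, 1], [0, 14, 0], 1], [[7.0, 1.9, 5], [0, 20, 0], 1], [[7.0, 1.9, 9.7], [0, 20, 0], 1], [[7.0, 1.9, 9.7], [0, 20, 0], 1], [[7.0, 1.9, 9.7], [0, 20, 0], 1], [[7.0, 1.9, 9.7], [0, 20, 0], 1], [[7.0, 1.9, 9.7], [0, 20, 0], 1]]'

```text
clock: 20.4
tool_pos: [0.697, 0.146, 0.1421]
eef_rot: [1.0, -0.021, 0.003, -0.0]
contact_force: [0.4, 0.4, 0.3]
opening: 0.004
finger_force: 0.0
```

```bash
python3 - <<'E'
from h import *
from plant import r
s=r.get_state();print(s["opening"],s["contact_force"],np.round(s["q"],2))
shift([.6950,.1459,.036],tool(0),s)
E
```

```text
0.0035455657743590535 [0.42647744 0.36446435 0.29291569] [-0.3   0.91  0.06  1.36 -0.06  0.86 -1.84]
t 20.4 shift cm [-0.26  0.02 10.61] turn deg [-0.  -0.3 -0. ]
```

>>> carry_out --rows '[[[-0.2, 0, 2.5], [0, 0, 0], 1], [[-0.2, 0, 5], [0, 0, 0], 1], [[-0.2, 0, 7], [0, 0, 0], 1], [[-0.2, 0, 9], [0, 0, 0], 1], [[-0.2, 0, 10.6], [0, 0, 0], 1], [[-0.2, 0, 10.6], [0, 0, 0], 1], [[-0.2, 0, 10.6], [0, 0, 0], 1]]'

```text
clock: 21.1
tool_pos: [0.6933, 0.1456, 0.0343]
eef_rot: [1.0, -0.021, 0.001, 0.0]
contact_force: [0.2, -0.3, 1.1]
opening: 0.005
finger_force: 0.0
```

```bash
python3 - <<'E'
from h import *
from plant import r
s=r.get_state();print(s["contact_force"])
shift([.6950,.1459,.036],tool(0),s)
p=np.array([.7168,.145,.036])-frame(YAW)@[.07,0,0]+frame(YAW)@[.014,0,0];shift(p,tool(0),s)
E
```

```text
[ 0.19671688 -0.33526326  1.05396634]
t 21.1 shift cm [ 0.17 -0.04 -0.17] turn deg [ 0.  -0.1 -0. ]
t 21.1 shift cm [ 7.95 -0.05 -0.15] turn deg [ 0.  -0.1 -0. ]
```

Free in the gap. I'll pull along tool +x, slightly past the nominal travel so the drawer meets its end stop.

>>> carry_out --rows '[[[0.7, 0, 0], [0, 0, 0], 1], [[1.4, 0, 0], [0, 0, 0], 1], [[2.1, 0, 0], [0, 0, 0], 1], [[2.8, 0, 0], [0, 0, 0], 1], [[3.5, 0, 0], [0, 0, 0], 1], [[4.2, 0, 0], [0, 0, 0], 1], [[4.9, 0, 0], [0, 0, 0], 1], [[5.6, 0, 0], [0, 0, 0], 1], [[6.3, 0, 0], [0, 0, 0], 1], [[7, 0, 0], [0, 0, 0], 1], [[7.5, 0, 0], [0, 0, 0], 1], [[7.5, 0, 0], [0, 0, 0], 1]]'

```text
clock: 22.3
tool_pos: [0.7686, 0.142, 0.0333]
eef_rot: [1.0, -0.021, 0.001, 0.001]
contact_force: [0.1, -0.4, -0.1]
opening: 0.007
finger_force: 0.0
```

>>> carry_out --rows '[[[0.3, 0, 0], [0, 0, 0], 1], [[0.5, 0, 0], [0, 0, 0], 1], [[0.5, 0, 0], [0, 0, 0], 1], [[0.5, 0, 0], [0, 0, 0], 1]]'

```text
clock: 22.7
tool_pos: [0.7702, 0.1418, 0.0333]
eef_rot: [1.0, -0.021, -0.002, 0.001]
contact_force: [-7.5, 0.7, 3.6]
opening: 0.008
finger_force: 3.4
```

>>> carry_out --rows '[[[0.2, 0, 0], [0, 0, 0], 1], [[0.4, 0, 0], [0, 0, 0], 1], [[0.4, 0, 0], [0, 0, 0], 1], [[0.4, 0, 0], [0, 0, 0], 1]]'

```text
clock: 23.1
tool_pos: [0.7703, 0.1418, 0.0332]
eef_rot: [1.0, -0.021, -0.007, 0.001]
contact_force: [-16.3, -0.8, 11.4]
opening: 0.005
finger_force: 8.4
```

The force rises with no further motion, so the drawer is at its end stop. I'll back off, lift out and look.

>>> carry_out --rows '[[[-0.7, 0, 0], [0, 0, 0], 1], [[-1.6, 0, 0], [0, 0, 0], 1], [[-1.8, 0, 0], [0, 0, 0], 1], [[-1.8, 0, 0], [0, 0, 0], 1], [[-1.8, 0, -3], [0, 0, 0], 1], [[-1.8, 0, -7], [0, 0, 0], 1], [[-1.8, 0, -12], [0, 0, 0], 1], [[-1.8, 0, -17], [0, 0, 0], 1], [[-1.8, 0, -21], [0, 0, 0], 1], [[-1.8, 0, -21], [0, 0, 0], 1]]'

```text
clock: 24.1
tool_pos: [0.7631, 0.1431, 0.2523]
eef_rot: [1.0, -0.021, 0.008, -0.001]
contact_force: [0.3, 1.1, 0.9]
opening: 0.004
finger_force: 0.0
```

```bash
python3 - <<'E'
from h import *
from plant import r
s=r.get_state();print(s["clock"],s["contact_force"])
o=[]
for n in("wrist","scene"):
    d=r.snapshot(n);im=d["image"][:,:,::-1].copy()
    for b in(-.06,.06):
        u=proj(d,np.array([.7168,.145,.048])+frame(YAW)@[-.07,b,0])[0];cv2.circle(im,tuple(int(v) for v in u),2,(0,0,255),-1)
    o.append(im[:,:400] if n=="scene" else im[:,56:456])
cv2.imwrite("pics/s4.png",np.hstack(o))
E
```

```text
24.1 [0.32401006 1.14322603 0.90571182]
```

View pics/s4.png

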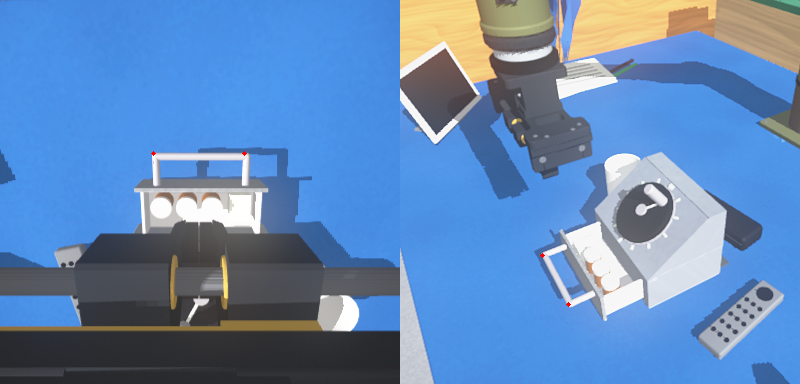

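The drawer is fully out: the bar ends match the 70 mm projection at (542,255) and (568,304). The dial is still at 1 o'clock, the bystanders haven't moved, and the arm is clear.

```bash
python3 -c "
from plant import r
print(r.finish_job())"
```

```text
the job is handed in; nothing more can be done
None
```

I turned the dial 4 → 9 → 1 o'clock, pausing at each stop, pulled the drawer out to its end stop and let go at about 24 s; the job is handed in, its verdict not shown. The images showed the box's front facing world +x rather than -y as the task text says, so I worked from the measured pose.

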